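# Index the tube reader over the red-capped rack

## Task

Bring the swing-arm reader over the rack of red-capped tubes: hook a fingertip through the pull ring on the arm, under its top bar, lift the spring index pin out of its hole, swing the arm one hole towards the red-capped rack and let the pin spring fully home in that hole. Do not pinch the ring or press on its red outer rim, and leave both racks, the pot and the bottle standing where they are.

Things in the scene. Friction and masses are not known exactly. Their poses are not given: they have to be found in the camera images.
- stand: Fixed aluminium index plate 230 x 290 mm, top face at 30 mm. Origin: on the arm's pivot axis at table height; x points from the pivot through the middle hole, y to its left, z up. Plate spans x -45 to 185, y -145 to 145 mm. Five 13 mm holes at 150 mm radius, at -0.84, -0.42, 0, 0.42, 0.84 rad from x. Hub on the pivot: 52 mm diameter, top at 65 mm.
- reader_arm (a joint): Angle (rad) of the white swing arm about the pivot, positive anticlockwise from above (to the stand's +y). 0: middle hole, its start; next holes at +0.42 and -0.42; stops at +-0.86. Turns easily (0.1 N m) with the pin up, stays where left, locked by the pin. Flat bar 32 mm wide, top at 46 mm; pin in a dark 28 mm sleeve 150 mm from the pivot, sleeve top at 80 mm.
- index_pin (a joint): Lift (m) of the spring index pin on the arm: 0 fully home, 0.022 upper stop. 10 mm round-nosed pin, 12 mm deep in the hole: clear of the plate above 0.012. The spring pulls down with 4.4 N at 0, 8.8 N at the stop. Lowered within about 4 mm of a hole's centre it slips in by itself; elsewhere it rests on the plate.
- ring_bar (a point): Centre of the top bar of the steel pull ring, at 156 mm with the pin home; moves with pin and arm. Upright octagon of 7 mm round bar, 59 mm clear inside, top bar 27 mm long, straight and level. Its plane is square to the arm: a tilted finger goes through it along the arm, free from the pivot side. Axes: x outward along the arm, y along the top bar, z up.
- pull_ring: The bare steel ring, fixed on the pin. Origin on the pin's axis, 156 mm below ring_bar (at table height when the pin is home); same axes as ring_bar.
- ring_rim: Red plastic rim around the outside of the pull ring (all but the lowest bar), 8.4 mm thick, 85 mm across, its top 9.7 mm above ring_bar; fixed to the ring. Fingers that pinch or press the ring from outside touch it. Origin and axes as pull_ring.
- reader_head (a point): Centre of the underside of the white and blue reader head (60 x 52 x 40 mm) at the arm's end, 275 mm from the pivot, at 138 mm. A 14 mm steel post at 208 mm from the pivot carries it, rising from the arm to 173 mm.
- red_rack: Loose white rack 56 x 80 mm with six standing RED-capped tubes, 97 mm high, about 0.35 kg. Origin: centre of its underside. It stands at the stand's +y or -y side, where the reader head comes at the neighbouring hole. Leave it where it is.
- blue_rack: The same rack with BLUE caps, at the other side. Leave it where it is.
- pot: Loose white specimen pot with yellow lid, 48 mm diameter, 65 mm high, beside the stand. Origin: centre of its underside. Leave it.
- disinfectant: Loose white bottle with blue cap, 56 mm diameter, 130 mm high, beside the stand. Origin: centre of its underside. Leave it.

How it is judged:
On the way, in this order (a step that is already met when the one before it is completed fails the run):
1. A fingertip under the ring lifts the index pin clear of the middle hole (value of joint index_pin above 0.0115 m and contact force between the fingers and pull_ring above 1 N and value of joint reader_arm between -0.12 and 0.12 rad), for 0.1 s.
2. The arm stands one hole towards the red-capped rack, with the pin home in that hole (((y of red_rack in the frame of stand above 0 m and value of joint reader_arm between 0.39 and 0.45 rad) or (y of red_rack in the frame of stand below 0 m and value of joint reader_arm between -0.45 and -0.39 rad)) and value of joint index_pin below 0.003 m), for 0.2 s.
At the end, for the whole second after the job is handed in: The arm is at rest within 0.03 rad of the hole next to the middle one on the red-capped rack's side, the index pin is home (less than 3 mm up), and the two racks, the pot and the bottle stand upright within 15 mm of where they were (all of step 2 and velocity of joint reader_arm between -0.05 and 0.05 rad/s and distance of each of red_rack, blue_rack, pot, disinfectant from where it was at the start of the episode below 0.015 m and angle between each of red_rack, blue_rack, pot, disinfectant's own z axis and vertical below 0.15 rad); the robot touches nothing.
It fails at once if The ring is pinched or pressed from outside: more than 4 N from the fingers on its red rim (contact force between the fingers and ring_rim above 4 N).
It fails at once if The red-capped rack is moved, lifted or tipped (distance of red_rack from where it was at the start of the episode above 0.015 m or angle between red_rack's own z axis and vertical above 0.3 rad).
It fails at once if The blue-capped rack is moved, lifted or tipped (distance of blue_rack from where it was at the start of the episode above 0.015 m or angle between blue_rack's own z axis and vertical above 0.3 rad).
It fails at once if The specimen pot is moved, lifted or tipped (distance of pot from where it was at the start of the episode above 0.015 m or angle between pot's own z axis and vertical above 0.3 rad).
It fails at once if The disinfectant bottle is moved, lifted or tipped (distance of disinfectant from where it was at the start of the episode above 0.015 m or angle between disinfectant's own z axis and vertical above 0.3 rad).
It also fails if it takes over 45 s, if anything falls off the work surface, if the arm or the gripper's body presses on something with over 40 N, if the wrist force passes 120 N, or if a joint passes its speed limit or range.

## Robot

A 6-joint arm with a two-finger parallel gripper is mounted at the origin on the work surface. World frame = base frame: x ahead of the robot, y to its left, z up, the work surface at z = 0. Lengths are in m, angles in rad, forces in N, time in s.
With the tool pointing down it reaches from about 0.275 to 1 m from the base axis. Payload 8.4 kg.
Tool frame: the origin (TCP) lies on the centre line of the jaws, within the pads' length; the fingertips stand 17 mm ahead of it and the grasp point (between the pads) lies 2 mm behind it (bot.tcp_to_tips is the y of the fingertips in the tool frame, in m); y points along the fingers, z is the direction in which the jaws open and shut, and the axes are right-handed (so a half turn about y gives the same grasp; the last joint's range is limited). The gripper opens to 85 mm and grips with 20 to 120 N. Pads are 22 mm wide; open, the fingers measure 114 mm over their backs; the gripper's body (76 mm by 85 mm) begins 54 mm behind the grasp point. The pads swing forward as they close: fully open they stand 13 mm farther back than shut.
Start: joints at [1.171, 0.353, 1.633, -0, 1.155, -0.002], TCP at [0.242, 0.576, 0.248] pointing down, gripper open.
Joint ranges: [-2.63, 2.63], [-0.92, 2.1], [0.06, 2.66], [-1.3, 4.44], [0, 2.69], [-3.02, 3.02]. Speed limits (rad/s): [2.22, 2.22, 2.79, 3.14, 3.14, 3.14].

## Interface

Orientations are given as a unit quaternion [x, y, z, w].
In Python, from workcell import bot, hand, kinematics, get_obs, vision, hand_in gives the robot as it stands. The module is installed in compiled form; this text tells all that it offers. Calls block until the motion is done:
- bot.reach(position, orientation): joint-space move of the TCP to a pose.
- bot.servo_line(position, ori=None, velocity=0.15): straight line of the TCP; ori=None keeps the orientation; velocity is the mean speed in m/s.
- bot.goto_joints(angles): joint-space move.
- hand.move_gripper(opening, strength=None): finger opening in m; strength is the grip in N (None keeps the last); returns when the fingers have stopped.
- bot.dwell(seconds).
- kinematics.solve_ik(position, orientation): joint angles nearest the present ones, or None.
- get_obs(): the state.
- vision.read_camera(name): name is "scene" or "side" or "wrist"; returns a dict with "frame" (400x640x3 uint8, red, green, blue), "intrinsics" (3x3 intrinsics, pixels), "dist" ([k1, k2, p1, p2, k3] as OpenCV has them; the pictures are not rectified), "view" (4x4, takes a point from world to camera coordinates). Camera axes: x right, y down, z forward; pixel columns grow to the right and rows downward; lengths in m; the calibration is good to about 2 mm. A picture is of the moment at which its call begins. There is no depth.
A pose or a line that the arm cannot do raises bot.IKError and nothing moves.
- hand_in(): hands the job in, once; it reports no verdict.
The state is a dict: "time_s": time; "joint_pos": joint angles; "joint_vel": joint speeds; "joint_efforts": joint torques, N m; "position": TCP position; "orientation": TCP orientation; "wrist_force": force on the tool from outside, world axes, zero at the start; "ft_torque": the same for the moment, N m; "gripper_width": finger opening in m.
Only numpy, scipy, OpenCV 4.12 (cv2) and the standard library are available. Lean on these libraries where they do the work, as an engineer would, in place of code of your own. Each camera call takes 0.05 s, during which the arm holds its last target. There are 200 camera calls.

## Working session

There is one attempt and no reset: what is moved stays moved. The work goes in short steps, each a Python script; the robot and the scene stay as the last script left them, time stands still between calls to the robot, and variables do not carry over. Pictures are saved under pics/ and viewed, about 8 in all and at most 12, crops included, and the job is handed in when it is done.

```bash
mkdir -p pics
python3 - <<'E'
from workcell import *
import cv2,numpy as np
for n in ["scene","side","wrist"]:
    c=vision.read_camera(n); cv2.imwrite(f"pics/{n}0.png",c["frame"][:,:,::-1])
    V=c["view"]; print(n,np.round(c["intrinsics"],1).tolist(),np.round(c["dist"],3),"cam at",np.round(-V[:3,:3].T@V[:3,3],3),"fwd",np.round(V[2,:3],2))
o=get_obs();print(o)
E
```

```text
scene [[493.8, 0.0, 325.1], [0.0, 493.8, 197.1], [0.0, 0.0, 1.0]] [0.027 0.    0.    0.    0.   ] cam at [1.453 0.498 1.056] fwd [-0.63 -0.33 -0.7 ]
side [[505.3, 0.0, 318.0], [0.0, 505.3, 197.7], [0.0, 0.0, 1.0]] [-0.123  0.     0.     0.     0.   ] cam at [ 0.179 -0.673  0.935] fwd [ 0.35  0.61 -0.71]
wrist [[308.4, 0.0, 324.9], [0.0, 308.4, 204.0], [0.0, 0.0, 1.0]] [-0.028  0.     0.     0.     0.   ] cam at [0.172 0.604 0.372] fwd [ 0.27 -0.12 -0.95]
{'time_s': 0.15, 'joint_pos': array([ 1.17059770e+00,  3.53526254e-01,  1.63396524e+00,  1.23003467e-05,
        1.15516984e+00, -2.37295150e-03]), 'joint_vel': array([ 0.00033019, -0.00217376, -0.00162136,  0.00128593,  0.00098393,
        0.00155435]), 'joint_efforts': array([ 6.85343530e-04, -6.05633712e+01, -3.42339599e+01,  7.84373015e-05,
        5.99730280e-03, -2.43463711e-05]), 'position': array([0.24198308, 0.5758865 , 0.24771006]), 'orientation': array([ 0.693533  , -0.13980807,  0.1396492 , -0.69279418]), 'wrist_force': array([ 0.5356383 , -0.37996704,  0.16808134]), 'ft_torque': array([ 0.00319093,  0.02179486, -0.03633611]), 'gripper_width': 0.08528515012990606}
```

View pics/scene0.png

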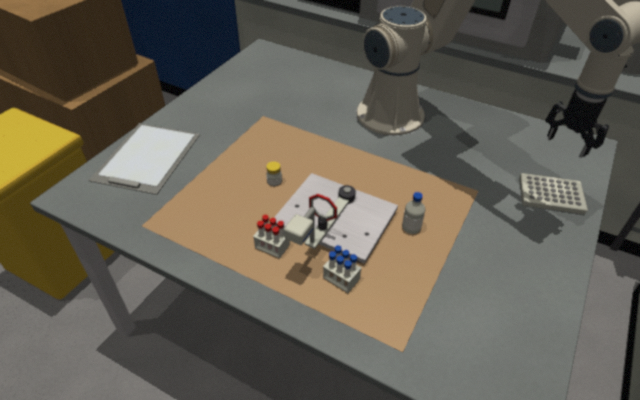

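View pics/side0.png

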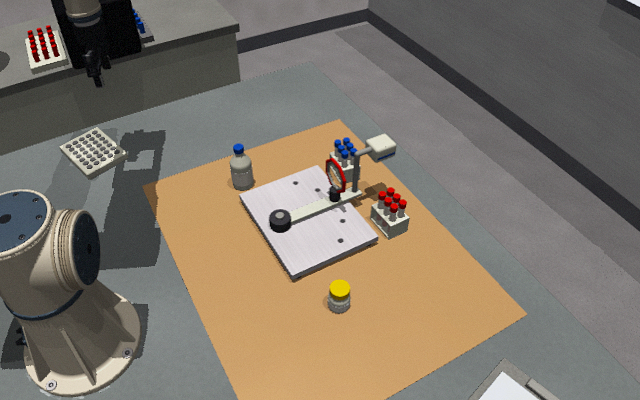

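Scene shows the hub at (347,192), ring at (323,207), red rack at (270,233) and blue at (342,268). In the side view the hub is at (281,219), the ring at (336,176), the pot at (340,295) and the bottle at (241,168). I'll triangulate from these.

```bash
cat > h.py <<'E'
import cv2,numpy as np
from workcell import *
def ray(c,px):
    u=cv2.undistortPoints(np.array([[px]],float),c["intrinsics"],c["dist"])[0,0]
    R=c["view"][:3,:3]; o=-R.T@c["view"][:3,3]; d=R.T@np.r_[u,1]; return o,d/np.linalg.norm(d)
def plane(c,px,z):
    o,d=ray(c,px); return o+d*(z-o[2])/d[2]
def tri(c1,p1,c2,p2):
    o1,d1=ray(c1,p1);o2,d2=ray(c2,p2)
    s=np.linalg.lstsq(np.c_[d1,-d2],o2-o1,rcond=None)[0]
    a,b=o1+s[0]*d1,o2+s[1]*d2; return (a+b)/2,np.linalg.norm(a-b)
def proj(c,P):
    V=c["view"]; return cv2.projectPoints(np.array(P,float).reshape(-1,1,3),cv2.Rodrigues(V[:3,:3])[0],V[:3,3],c["intrinsics"],c["dist"])[0][:,0]
E
python3 - <<'E'
from h import *
cs={}
for n,(r,cc) in dict(scene=(slice(160,300),slice(230,440)),side=(slice(120,290),slice(220,430))).items():
    c=cs[n]=vision.read_camera(n); f=c["frame"]; hsv=cv2.cvtColor(f,cv2.COLOR_RGB2HSV)
    red=((hsv[...,0]<8)|(hsv[...,0]>172))&(hsv[...,1]>150)&(hsv[...,2]>60)
    dark=(f.max(2)<60)
    for nm,m in (("red",red),("dark",dark)):
        k,l,s,ce=cv2.connectedComponentsWithStats((m).astype(np.uint8))
        for i in range(1,k):
            x,y=ce[i]
            if s[i,4]>12 and r.start<y<r.stop and cc.start<x<cc.stop: print(n,nm,s[i],np.round(ce[i],1),[np.round(plane(c,ce[i],z),3).tolist() for z in (.03,.065)])
    cv2.imwrite(f"pics/{n}1.png",cv2.resize(f[r,cc][:,:,::-1],None,fx=3.5,fy=3.5,interpolation=cv2.INTER_CUBIC))
E
```

```text
scene red [310 195  26  22  59] [325.2 201.3] [[0.543, 0.023, 0.03], [0.574, 0.039, 0.065]]
scene red [257 215  26  19 234] [269.5 224. ] [[0.699, -0.07, 0.03], [0.725, -0.05, 0.065]]
scene dark [339 193  16  10  65] [347.6 197. ] [[0.494, 0.072, 0.03], [0.527, 0.087, 0.065]]
scene dark [318 217   9  13  94] [322.4 223.3] [[0.624, 0.058, 0.03], [0.652, 0.073, 0.065]]
scene dark [309 228   4  14  30] [311.3 234.3] [[0.675, 0.051, 0.03], [0.701, 0.066, 0.065]]
side red [326 158  20  35 160] [338.2 173.5] [[0.712, 0.16, 0.03], [0.691, 0.128, 0.065]]
side red [378 187  29  26 376] [392.  199.4] [[0.782, 0.012, 0.03], [0.759, -0.015, 0.065]]
side dark [352 153   9  39 163] [355.3 172.1] [[0.755, 0.143, 0.03], [0.733, 0.111, 0.065]]
side dark [326 161   6  11  26] [328.1 165.6] [[0.704, 0.2, 0.03], [0.684, 0.166, 0.065]]
side dark [329 186  12  16 116] [334.  194.9] [[0.662, 0.096, 0.03], [0.643, 0.067, 0.065]]
side dark [275 216  10   4  14] [280.1 218.1] [[0.507, 0.09, 0.03], [0.494, 0.061, 0.065]]
side dark [270 219  21  14 161] [280.3 226.5] [[0.495, 0.066, 0.03], [0.483, 0.037, 0.065]]
```

View pics/scene1.png

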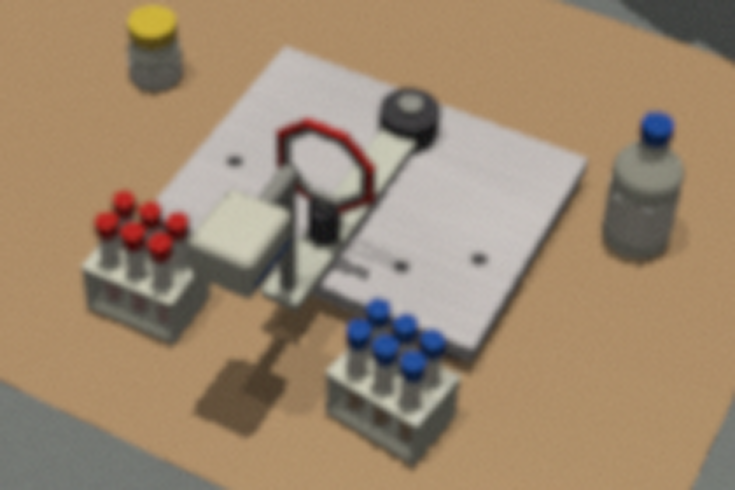

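View pics/side1.png

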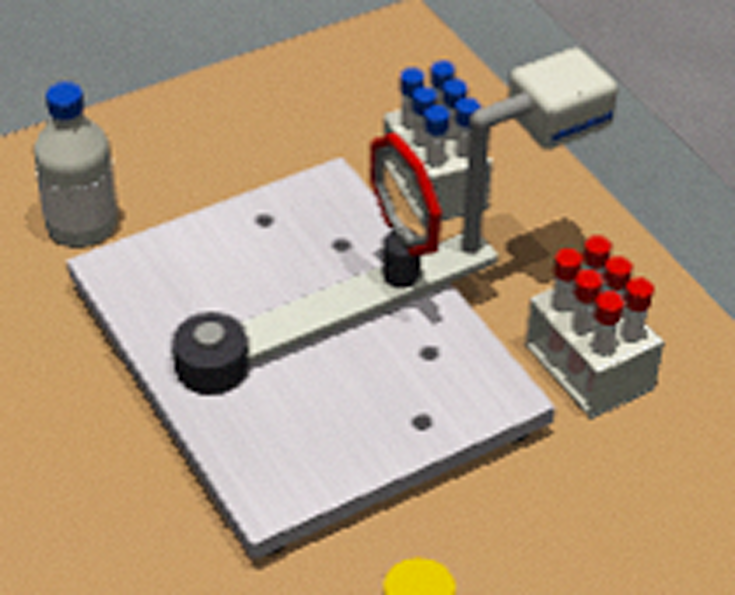

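Both crops agree: stand +x points away from the robot and the red rack is on the stand's −y side, so the target is −0.42. Next I fit the stand pose to the four holes, the plate corners and the hub cap read from the crops.

Run:
```python
from h import *
from scipy.optimize import least_squares
S=vision.read_camera("scene");D=vision.read_camera("side")
hole=lambda a:[.15*np.cos(a),.15*np.sin(a),.03]
obs=[(D,264,220,hole(.84)),(D,341,245,hole(.42)),(D,429,353,hole(-.42)),(D,422,422,hole(-.84)),
(S,235,160,hole(-.84)),(S,402,266,hole(.42)),(S,479,259,hole(.84)),
(S,287,46,[-.045,-.145,.03]),(S,586,160,[-.045,.145,.03]),
(D,68,263,[-.045,.145,.03]),(D,342,158,[.185,.145,.03]),(D,552,412,[.185,-.145,.03]),(D,257,548,[-.045,-.145,.03]),
(D,209,333,[0,0,.065]),(S,410,102,[0,0,.065])]
off={id(S):(230,160),id(D):(220,120)}
W=[];L=[]
for c,u,v,p in obs:
    o=off[id(c)]; W.append(plane(c,((u+.5)/3.5-.5+o[0],(v+.5)/3.5-.5+o[1]),p[2])[:2]); L.append(p[:2])
W=np.array(W);L=np.array(L)
R=lambda t:np.array([[np.cos(t),-np.sin(t)],[np.sin(t),np.cos(t)]])
f=lambda q:(L@R(q[2]).T+q[:2]-W).ravel()
r=least_squares(f,[.5,.06,0],loss="soft_l1",f_scale=.003)
print(r.x);print(np.round(f(r.x).reshape(-1,2)*1000,1).tolist())
x,y,t=r.x
T=lambda p:np.r_[R(t)@np.array(p[:2])+[x,y],p[2]]
bar=T([.15,0,.156]);print("bar",bar,"bar at -.42",T([.15*np.cos(.42),-.15*np.sin(.42),.156]))
for c in(S,D): print("ringtop px",proj(c,[bar,T([.15,0,.1657]),T([.15,.0425,.1232]),T([.15,-.0425,.1232]),T([.275,0,.138])]).round(1).tolist())
# other objects, from colour (caps): print both-view centroid triangulation
def cen(c,h0,h1,box,v=60,s0=140):
    hsv=cv2.cvtColor(c["frame"],cv2.COLOR_RGB2HSV);m=(hsv[...,0]>=h0)&(hsv[...,0]<=h1)&(hsv[...,1]>s0)&(hsv[...,2]>v)
    b=np.zeros_like(m);b[box[1]:box[3],box[0]:box[2]]=1;yy,xx=np.nonzero(m&b);return xx.mean(),yy.mean()
for n,h,b1,b2 in [("pot",(20,35),(255,155,295,180),(320,275,360,300)),("bottle",(100,125),(405,185,430,205),(228,140,250,155)),("blue",(100,125),(325,240,365,270),(330,135,360,160)),("red",(0,8),(255,212,288,236),(375,185,410,215))]:
    p,g=tri(S,cen(S,*h,b1),D,cen(D,*h,b2));print(n,p.round(3),g.round(4),"in stand",(R(-t)@(p[:2]-[x,y])).round(3))
```

```text
[0.49739353 0.07001945 0.00944493]
[[0.4, -1.5], [0.5, -1.0], [0.2, -0.9], [-0.1, -1.0], [0.1, 0.3], [-0.2, -0.5], [-1.1, 0.1], [0.3, -1.4], [-2.9, 0.8], [0.4, 2.1], [0.5, -0.1], [4.3, 1.3], [-1.7, 2.8], [0.2, -1.1], [-0.2, 0.8]]
bar [0.64738684 0.07143617 0.156     ] bar at -.42 [0.63492845 0.0101517  0.156     ]
ringtop px [[323.2, 198.2], [323.3, 195.6], [337.4, 212.7], [309.0, 201.5], [299.1, 234.7]]
ringtop px [[335.7, 165.1], [335.8, 162.0], [326.2, 165.1], [344.7, 186.4], [379.3, 154.1]]
pot [ 0.516 -0.173  0.059] 0.0018 in stand [ 0.017 -0.243]
bottle [0.485 0.274 0.125] 0.0026 in stand [-0.011  0.204]
blue [0.744 0.182 0.09 ] 0.0023 in stand [0.248 0.11 ]
red [ 0.742 -0.036  0.091] 0.0031 in stand [ 0.244 -0.108]
```

Stand fit is good to about 1 mm at the holes: pivot (0.497, 0.070), yaw 0.009. The predicted ring top matches the red pixels, and cap heights match the given sizes. Now I plan a 35° forward-tilted closed finger with the jaws horizontal and check IK.

```bash
cat >> h.py <<'E'
from scipy.spatial.transform import Rotation as Ro
PIV=np.array([.4974,.0700]); YAW=.0094; TILT=np.radians(35)
SGN=1
def pose(ang,zc=.1525,back=.010,retreat=0.,sgn=None):
    """TCP pose with finger upper edge at height zc in the ring plane, arm angle ang; contact 'back' ahead of TCP."""
    s=SGN if sgn is None else sgn
    e=np.array([np.cos(YAW+ang),np.sin(YAW+ang),0]); up=np.array([0,0,1.])
    a=e*np.cos(TILT)-up*np.sin(TILT); n=e*np.sin(TILT)+up*np.cos(TILT)
    c=np.r_[PIV,0]+.15*e+up*zc
    z=s*np.cross(up,e); q=Ro.from_matrix(np.c_[np.cross(a,z),a,z]).as_quat()
    return c-n*.011-a*(back+retreat),q
E
python3 - <<'E'
from h import *
o=get_obs();R=Ro.from_quat(o["orientation"]).as_matrix()
V=vision.read_camera("wrist")["view"];print("cam in tool",(R.T@(-V[:3,:3].T@V[:3,3]-o["position"])).round(3),bot.tcp_to_tips)
for s in(1,-1):
    for k in [(0,.1425,.01,.25),(0,.1425,.01,.09),(0,.1425,.01,0),(-.42,.1695,.01,0),(-.42,.1425,.01,.2)]:
        p,q=pose(*k,sgn=s);j=kinematics.solve_ik(p,q);print(s,k,p.round(3),None if j is None else np.round(j,2), "tool x up",Ro.from_quat(q).as_matrix()[2,0].round(2))
E
```

```text
cam in tool [-0.076 -0.125 -0.001] 0.017
1 (0, 0.1425, 0.01, 0.25) [0.428 0.069 0.283] None tool x up 0.82
1 (0, 0.1425, 0.01, 0.09) [0.559 0.071 0.191] [0.22 0.24 2.44 3.5  0.52 1.38] tool x up 0.82
1 (0, 0.1425, 0.01, 0) [0.633 0.071 0.139] [0.18 0.44 2.32 3.4  0.59 1.46] tool x up 0.82
1 (-0.42, 0.1695, 0.01, 0) [0.622 0.016 0.166] [0.31 0.4  2.26 4.24 0.65 1.04] tool x up 0.82
1 (-0.42, 0.1425, 0.01, 0.2) [0.471 0.081 0.254] None tool x up 0.82
-1 (0, 0.1425, 0.01, 0.25) [0.428 0.069 0.283] None tool x up -0.82
-1 (0, 0.1425, 0.01, 0.09) [0.559 0.071 0.191] [ 0.22  0.24  2.44  3.5   0.52 -1.76] tool x up -0.82
-1 (0, 0.1425, 0.01, 0) [0.633 0.071 0.139] [ 0.18  0.44  2.32  3.4   0.59 -1.69] tool x up -0.82
-1 (-0.42, 0.1695, 0.01, 0) [0.622 0.016 0.166] [ 0.31  0.4   2.26  4.24  0.65 -2.1 ] tool x up -0.82
-1 (-0.42, 0.1425, 0.01, 0.2) [0.471 0.081 0.254] None tool x up -0.82
```

```bash
cat >> h.py <<'E'
SGN=-1
def pose(ang,zc=.1525,retreat=0.,ty=None,back=.010):
    """TCP pose: finger's upper edge at height zc in the ring plane at arm angle ang; tool yaw ty (stand frame)."""
    ty=ang/2 if ty is None else ty; up=np.array([0,0,1.])
    d=lambda t:np.array([np.cos(YAW+t),np.sin(YAW+t),0]); e=d(ty)
    a=e*np.cos(TILT)-up*np.sin(TILT); n=e*np.sin(TILT)+up*np.cos(TILT)
    c=np.r_[PIV,0]+.15*d(ang)+up*zc; z=SGN*np.cross(up,e)
    return c-n*.011-a*(back+retreat),Ro.from_matrix(np.c_[np.cross(a,z),a,z]).as_quat()
E
python3 - <<'E'
from h import *
for k in [(0,.1425,.09),(0,.1695,0),(-.21,.1695,0),(-.42,.1695,0),(-.42,.1425,.09)]:
    j=kinematics.solve_ik(*pose(*k));print(k,None if j is None else np.round(j,2))
hand.move_gripper(0.0)
J=np.array(kinematics.solve_ik(*pose(0,.1425,.09)))
def show(t):o=get_obs();print(t,o["time_s"],o["position"].round(3),o["joint_pos"].round(2),"w",o["gripper_width"].round(4),"F",o["wrist_force"].round(1))
hi=J.copy();hi[1]-=.6
a=hi.copy();a[0]=1.171
bot.goto_joints(list(a));show("fold")
bot.goto_joints(list(hi));show("turn")
cv2.imwrite("pics/side2.png",cv2.resize(vision.read_camera("side")["frame"][:320,100:500,::-1],None,fx=2,fy=1.8))
E
```

```text
(0, 0.1425, 0.09) [ 0.22  0.24  2.44  3.5   0.52 -1.76]
(0, 0.1695, 0) [ 0.18  0.37  2.31  3.43  0.52 -1.72]
(-0.21, 0.1695, 0) [ 0.18  0.37  2.32  3.59  0.53 -1.8 ]
(-0.42, 0.1695, 0) [ 0.18  0.37  2.33  3.75  0.56 -1.88]
(-0.42, 0.1425, 0.09) [ 0.27  0.23  2.45  3.89  0.58 -1.95]Traceback (most recent call last):
  File "<stdin>", line 9, in <module>
  File "<stdin>", line 6, in show
AttributeError: 'float' object has no attribute 'round'
```

```bash
cat >> h.py <<'E'
def show(t):
    o=get_obs();print(t,round(o["time_s"],2),o["position"].round(3),o["joint_pos"].round(2),"w",round(o["gripper_width"],4),"F",o["wrist_force"].round(1))
E
python3 - <<'E'
from h import *
show("fold")
J=np.array(kinematics.solve_ik(*pose(0,.1425,.09)));hi=J.copy();hi[1]-=.6
print(J.round(2))
bot.goto_joints(list(hi));show("turn")
cv2.imwrite("pics/side2.png",cv2.resize(vision.read_camera("side")["frame"][:320,100:500,::-1],None,fx=2,fy=1.8))
bot.goto_joints(list(J));show("pre")
cv2.imwrite("pics/side3.png",cv2.resize(vision.read_camera("side")["frame"][100:270,200:420,::-1],None,fx=3.5,fy=3.5))
E
```

```text
fold 4.1 [0.254 0.459 0.526] [ 1.17 -0.36  2.44  3.5   0.52 -1.76] w 0.0001 F [-0.3 -0.3 -0.6]
[ 0.22  0.24  2.44  3.5   0.52 -1.76]
turn 5.84 [0.52  0.062 0.526] [ 0.22 -0.36  2.44  3.5   0.52 -1.76] w -0.0001 F [-0.8 -0.5  0.5]
pre 7.16 [0.56  0.071 0.192] [ 0.22  0.23  2.44  3.5   0.52 -1.76] w -0.0002 F [-0.1  0.7 -0.1]
```

View pics/side3.png

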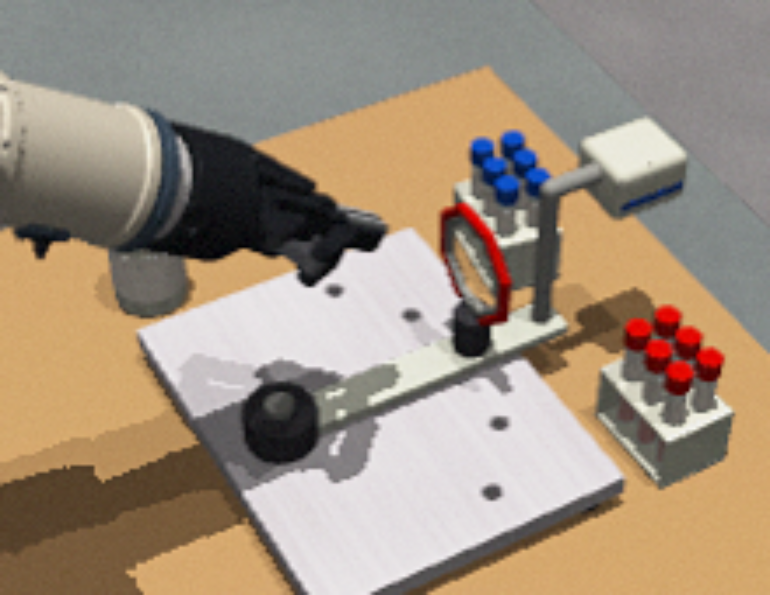

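The closed fingertip, at (383,228) in the crop, points at the ring opening. The knuckles bulge sideways about 35–40 mm behind the tip, so I'll use a shallower insertion (about 19 mm past the bar).

```bash
sed -i 's/ty=None,back=.010/ty=None,back=.002/' h.py
python3 - <<'E'
from h import *
p,q=pose(0,.1415,.05);bot.servo_line(p,q,.1);show("a")
for r in (.03,.015,0):
    bot.servo_line(pose(0,.1415,r)[0],None,.06);show(r)
    if np.linalg.norm(get_obs()["wrist_force"])>4: print("FORCE");break
a=cv2.resize(vision.read_camera("side")["frame"][135:235,280:400,::-1],None,fx=3.3,fy=4,interpolation=cv2.INTER_CUBIC)
b=cv2.resize(vision.read_camera("scene")["frame"][160:260,270:390,::-1],None,fx=3.3,fy=4,interpolation=cv2.INTER_CUBIC)
cv2.imwrite("pics/in.png",np.hstack([a,b]))
E
```

```text
a 7.84 [0.598 0.071 0.162] [ 0.2   0.36  2.38  3.43  0.57 -1.71] w 0.0001 F [-0.3  0.1 -0.4]
0.03 8.32 [0.615 0.071 0.15 ] [ 0.19  0.4   2.35  3.41  0.58 -1.7 ] w 0.0001 F [0.4 0.  0.1]
0.015 8.72 [0.627 0.071 0.142] [ 0.18  0.43  2.33  3.4   0.59 -1.69] w -0.0 F [-0.8  0.1 -0.4]
0 9.12 [0.64  0.071 0.133] [ 0.18  0.46  2.31  3.39  0.6  -1.68] w 0.0003 F [0.5 0.2 0.3]
```

View pics/in.png

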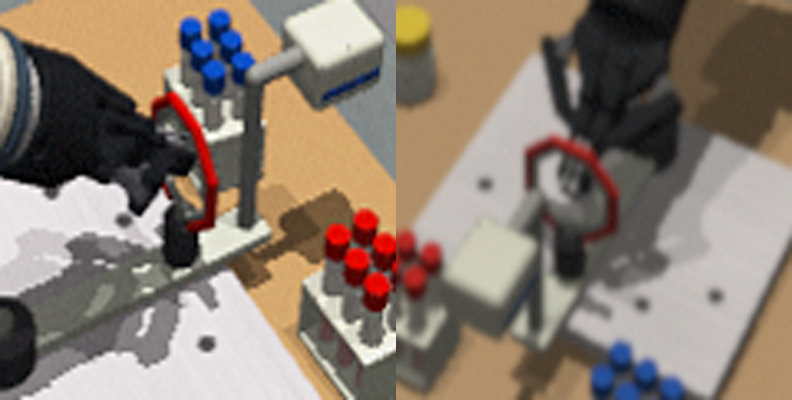

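The fingertip is through the ring under the top bar in both views ((180,155) left, (573,178) right), with no contact force. Now I lift and look for contact.

Run:
```python
from h import *
zc=.1415; con=None
F0=get_obs()["wrist_force"]
while zc<.185:
    zc+=.0015; bot.servo_line(pose(0,zc)[0],None,.03); bot.dwell(.05)
    F=get_obs()["wrist_force"]-F0; print(round(zc,4),F.round(1))
    if np.linalg.norm(F)>40: print("stop");break
    if con is None and F[2]<-2.5: con=zc
    if con and zc>=con+.0148: break
print("contact",con,"zc",zc); show("")
a=cv2.resize(vision.read_camera("side")["frame"][135:235,280:400,::-1],None,fx=3.3,fy=4,interpolation=cv2.INTER_CUBIC)
b=cv2.resize(vision.read_camera("scene")["frame"][160:260,270:390,::-1],None,fx=3.3,fy=4,interpolation=cv2.INTER_CUBIC)
cv2.imwrite("pics/up.png",np.hstack([a,b]))
```

```text
0.143 [-0.3 -0.3  1. ]
0.1445 [ 0.2 -0.1  0.3]
0.146 [-1.6 -0.4  0.4]
0.1475 [-0.7 -0.1  0.3]
0.149 [-1.9 -1.   1.8]
0.1505 [ 0.1 -0.2  1.4]
0.152 [-1.  -0.7 -1.5]
0.1535 [-1.7  0.4 -4. ]
0.155 [-3.  -0.4 -5.9]
0.1565 [-4.3 -1.2 -5. ]
0.158 [-5.  -0.3 -6.6]
0.1595 [-5.9 -0.7 -6.2]
0.161 [-6.  -0.9 -6.3]
0.1625 [-5.2 -1.3 -6.3]
0.164 [-6.   0.8 -6.7]
0.1655 [-6.3  0.2 -7.4]
0.167 [-5.1 -1.7 -6.5]
0.1685 [-6.4 -1.4 -8.2]
contact 0.1535 zc 0.1685
 14.62 [0.639 0.071 0.161] [ 0.18  0.39  2.3   3.42  0.52 -1.72] w -0.0 F [-5.9 -1.  -9. ]
```

View pics/up.png

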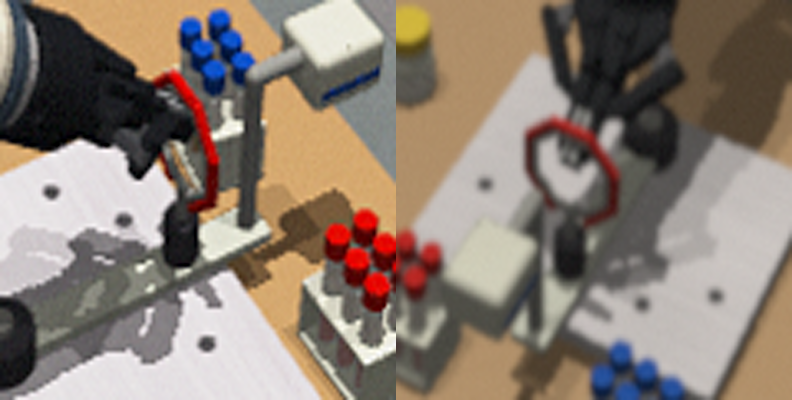

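Pin is up about 15–16 mm: the ring is visibly raised, and about 8 N fits the spring at that lift. Next is the swing to −0.42.

Run:
```python
from h import *
bot.servo_line(pose(0,.1695)[0],None,.03)
for a in np.linspace(0,-.42,8)[1:]:
    p,q=pose(a,.1695);bot.servo_line(p,q,.04)
    F=get_obs()["wrist_force"];print(round(a,3),F.round(1))
    if np.linalg.norm(F)>35: print("STOP");break
bot.dwell(.2);show("")
a=cv2.resize(vision.read_camera("side")["frame"][135:235,280:400,::-1],None,fx=3.3,fy=4,interpolation=cv2.INTER_CUBIC)
b=cv2.resize(vision.read_camera("scene")["frame"][160:260,250:370,::-1],None,fx=3.3,fy=4,interpolation=cv2.INTER_CUBIC)
cv2.imwrite("pics/sw.png",np.hstack([a,b]))
```

```text
-0.06 [-4.9  0.1 -8.6]
-0.12 [-5.2 -0.  -9.4]
-0.18 [-6.2  1.1 -9.5]
-0.24 [-5.6  0.7 -8.7]
-0.3 [-5.9  1.7 -8.8]
-0.36 [-6.8  2.1 -8.5]
-0.42 [-6.1  1.9 -8.8]
 17.74 [0.627 0.012 0.161] [ 0.17  0.38  2.32  3.73  0.56 -1.86] w -0.0001 F [-6.9  1.9 -9.2]
```

View pics/sw.png

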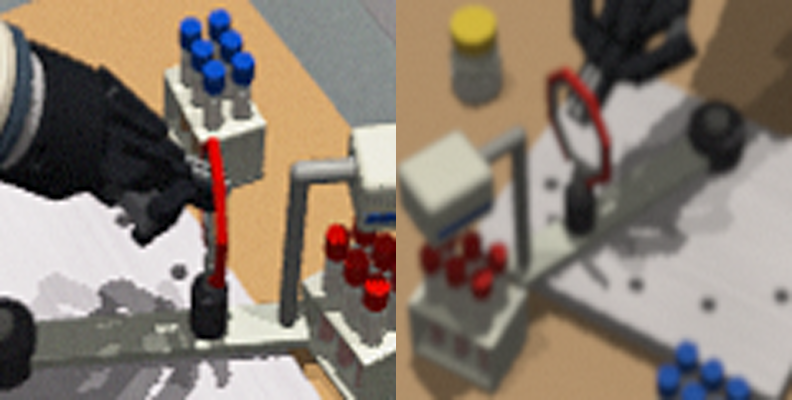

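The arm now stands over the red rack. I'll lower while watching the force: losing contact near 0.153 means the pin dropped in, while near 0.165 means it rests on the plate.

Run:
```python
from h import *
zc=.1695
while zc>.1475:
    zc-=.002; bot.servo_line(pose(-.42,zc)[0],None,.04); bot.dwell(.04)
    print(round(zc,4),get_obs()["wrist_force"].round(1))
show("")
a=cv2.resize(vision.read_camera("side")["frame"][135:235,280:400,::-1],None,fx=3.3,fy=4,interpolation=cv2.INTER_CUBIC)
b=cv2.resize(vision.read_camera("scene")["frame"][160:260,250:370,::-1],None,fx=3.3,fy=4,interpolation=cv2.INTER_CUBIC)
cv2.imwrite("pics/dn.png",np.hstack([a,b]))
```

```text
0.1675 [-6.9  2.6 -8.1]
0.1655 [-7.5  3.8 -9.3]
0.1635 [-7.4  3.8 -7.5]
0.1615 [-7.6  3.9 -7. ]
0.1595 [-8.2  4.4 -6.7]
0.1575 [-8.3  3.7 -6.9]
0.1555 [-7.8  4.5 -6. ]
0.1535 [-9.   4.  -6.5]
0.1515 [-6.5  2.6 -5.9]
0.1495 [-5.9  2.5 -4.3]
0.1475 [ 0.2 -0.2  0.4]
 21.05 [0.629 0.012 0.142] [ 0.17  0.44  2.32  3.68  0.62 -1.8 ] w 0.0001 F [ 0.2 -0.2  0.4]
```

View pics/dn.png

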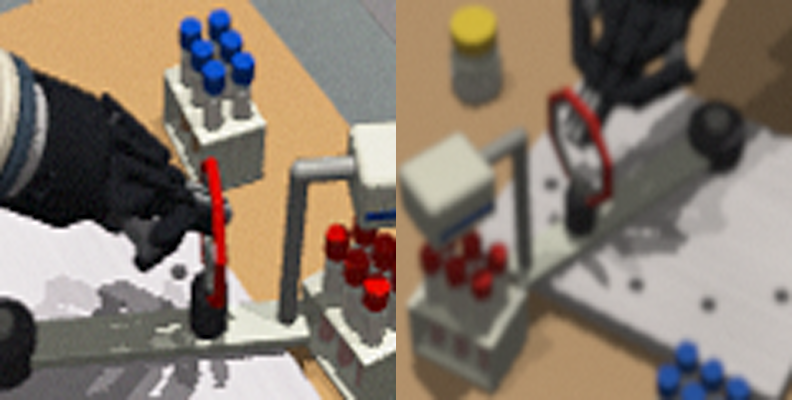

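The force held the whole way down and vanished only at 0.1475, and the ring dropped about 20 mm, so the pin is in the hole. Withdrawing now.

Run:
```python
from h import *
bot.servo_line(pose(-.42,.1415)[0],None,.05); show("low")
for r in (.02,.05,.09):
    bot.servo_line(pose(-.42,.1415,r)[0],None,.06); show(r)
j=np.array(get_obs()["joint_pos"]); j[1]-=.5; bot.goto_joints(list(j)); bot.dwell(.3); show("clear")
S=vision.read_camera("scene");D=vision.read_camera("side")
d=lambda t:np.r_[np.cos(YAW+t),np.sin(YAW+t)]
bar=np.r_[PIV+.15*d(-.42),.1657]; print("pred rim top px",proj(S,[bar]).round(1),proj(D,[bar]).round(1))
for n,c,b in(("S",S,(285,165,325,212)),("D",D,(325,150,360,213))):
    hsv=cv2.cvtColor(c["frame"],cv2.COLOR_RGB2HSV);m=((hsv[...,0]<8)|(hsv[...,0]>172))&(hsv[...,1]>130)&(hsv[...,2]>50)
    yy,xx=np.nonzero(m[b[1]:b[3],b[0]:b[2]]);yy+=b[1];xx+=b[0]
    print(n,"ring red box",xx.min(),xx.max(),yy.min(),yy.max(),"top cols",xx[yy<=yy.min()+1])
def cen(c,h0,h1,box,v=60,s0=140):
    hsv=cv2.cvtColor(c["frame"],cv2.COLOR_RGB2HSV);m=(hsv[...,0]>=h0)&(hsv[...,0]<=h1)&(hsv[...,1]>s0)&(hsv[...,2]>v)
    q=np.zeros_like(m);q[box[1]:box[3],box[0]:box[2]]=1;yy,xx=np.nonzero(m&q);return xx.mean(),yy.mean()
for n,h,b1,b2 in [("pot",(20,35),(255,155,295,180),(320,275,360,300)),("bottle",(100,125),(405,185,430,205),(228,140,250,155)),("blue",(100,125),(325,240,365,270),(330,135,360,160)),("red",(0,8),(255,212,288,236),(375,185,410,215))]:
    p,g=tri(S,cen(S,*h,b1),D,cen(D,*h,b2));print(n,p.round(3),g.round(4))
a=cv2.resize(D["frame"][125:265,260:420,::-1],None,fx=2.5,fy=3,interpolation=cv2.INTER_CUBIC)
b=cv2.resize(S["frame"][150:290,240:400,::-1],None,fx=2.5,fy=3,interpolation=cv2.INTER_CUBIC)
cv2.imwrite("pics/end.png",np.hstack([a,b]))
```

```text
low 21.42 [0.627 0.012 0.133] [ 0.17  0.46  2.32  3.67  0.63 -1.79] w 0.0003 F [ 0.2 -0.9  1. ]
0.02 21.9 [0.611 0.015 0.146] [ 0.19  0.42  2.35  3.7   0.63 -1.81] w 0.0002 F [ 0.4 -0.4  0. ]
0.05 22.55 [0.587 0.02  0.163] [ 0.22  0.35  2.39  3.76  0.61 -1.85] w -0.0 F [-0.2 -0.6  1.1]
0.09 23.37 [0.555 0.027 0.186] [ 0.26  0.26  2.44  3.86  0.59 -1.92] w 0.0002 F [-0.3  0.4 -0.5]
clear 24.73 [0.541 0.023 0.458] [ 0.26 -0.24  2.44  3.86  0.59 -1.92] w -0.0 F [-0.3  0.  -0. ]
pred rim top px [[305.2 184.7]] [[345.  179.7]]
S ring red box 297 314 182 210 top cols [300 301 302 298 299 300 301 302 303]
D ring red box 340 348 174 211 top cols [343 344 341 342 343 344 345]
pot [ 0.516 -0.173  0.059] 0.0018
bottle [0.485 0.274 0.125] 0.0018
blue [0.745 0.182 0.09 ] 0.0005
red [ 0.743 -0.033  0.085] 0.0025
```

View pics/end.png

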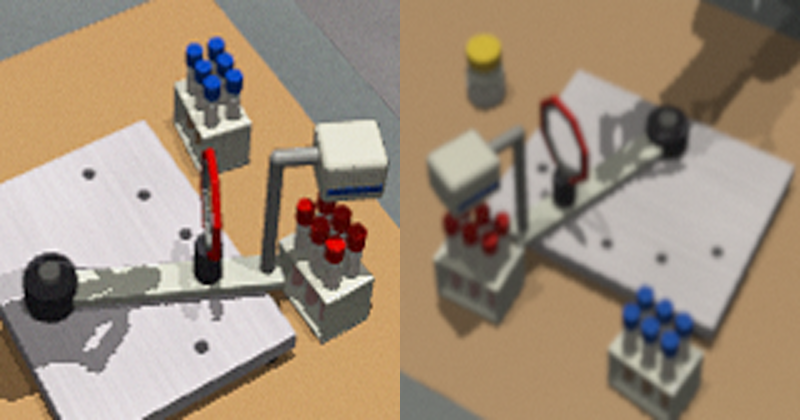

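The arm covers the −0.42 hole and the other four are visible, with the racks, pot and bottle unmoved. As a numeric check on pin height, I compare the ring's pixel box with predictions for home and for 12 mm up.

Run:
```python
from h import *
S=vision.read_camera("scene");D=vision.read_camera("side")
up=np.array([0,0,1.])
for ang in(-.38,-.42,-.46):
  for l in(0,.012):
    e=np.r_[np.cos(YAW+ang),np.sin(YAW+ang),0];s=np.cross(up,e);c=np.r_[PIV,0]+.15*e+up*(.1232+l)
    r=.0425/np.cos(np.pi/8);P=[c+r*(np.cos(t)*s+np.sin(t)*up)+k*.0042*e for t in np.pi/8+np.arange(8)*np.pi/4 if np.sin(t)>-.5 for k in(-1,1)]
    print(ang,l,[(q.min(0).round(1).tolist(),q.max(0).round(1).tolist()) for q in(proj(S,P),proj(D,P))])
```

```text
-0.38 0 [([295.6, 181.7], [318.0, 211.5]), ([338.6, 172.5], [349.3, 210.3])]
-0.38 0.012 [([295.5, 178.3], [318.0, 208.3]), ([338.8, 168.5], [349.6, 206.6])]
-0.42 0 [([294.7, 180.4], [316.1, 210.5]), ([339.7, 174.3], [349.0, 212.2])]
-0.42 0.012 [([294.6, 177.1], [316.1, 207.3]), ([339.9, 170.3], [349.3, 208.6])]
-0.46 0 [([294.0, 179.1], [314.3, 209.4]), ([340.7, 176.1], [348.6, 214.2])]
-0.46 0.012 [([293.9, 175.7], [314.3, 206.2]), ([340.9, 172.2], [348.9, 210.5])]
```

The measured boxes (scene rows 182–210, side rows 174–211) match −0.42 rad with the pin home, not 12 mm up.

```bash
python3 -c "
from workcell import *
hand_in()"
```

```text
the job is handed in; nothing more can be done
```

The reader arm now stands one hole over on the red-capped rack's side (stand −y, −0.42 rad) with the pin home, and the job is handed in. The hand-in gives no verdict.

**What I did:** I put the closed fingertips, tilted 35°, through the pull ring from the pivot side and lifted the bar about 16–17 mm. The lift took about 8–9 N, as expected from the spring. I then swung the arm to −0.42 rad, lowered it, and withdrew up and clear after about 25 s of robot time.

**Last checks:**
- **Pin home:** The contact force held all the way down and vanished only at the home height. The ring's outline in both cameras fits −0.42 rad with the pin home to about 1–2 px, except one side edge about 3 px off that the red mask thinned. A pin left 12 mm up would shift it 3–4 px.
- **Other objects:** The pot, bottle and blue rack measured within 1 mm of their first positions.
- **Red rack:** It read 3 mm different in y and 6 mm in height. I put that down to the reader head now covering and shading its caps; both views show it standing upright in place.
- **Red rim:** I could not measure the force on the rim separately. Nothing but the spring load showed on the wrist sensor.

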